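# Select test circuit five and start the pressure test

## Task

With a fingertip, push the pointer of the pressure-test unit's selector clockwise, click by click, until it rests in its fifth position (the mark with five dots), then press the large round start button fully down and let it come back. Press start only when the selector is at five, leave the small stop button alone, and work gently: nothing is gripped, lifted or knocked about, and the loose things stay where they are. Finish clear of everything, with the selector still at five.

Things in the scene. Friction and masses are not known exactly. Their poses are not given: they have to be found in the camera images.
- unit: pressure-test unit: blue case, level bare-metal top panel, fixed; 240 mm deep (its x), 400 wide (y), 100 high. Origin at its underside's centre; x points to its rear, y to its left, z up. On the panel: selector axis at x -20, y +75 mm; large start button at -70, -95; small stop button at -70, -160; flat round gauge, 68 mm across, 13 high, at +65, -115.
- selector (a joint): angle in rad, growing clockwise seen from above. Six clicked positions 0.6 apart: first = 0 (end stop), 0.6, 1.2, 1.8, fifth = 2.4, sixth = 3.0 (end stop). Starts at rest in the first, second or third. Past half-way between two positions springs snap it into the next; a click takes some 4 to 5 N at 50 mm from the axis. At angle q the pointer stands 1.5 - q anticlockwise of the unit's +x axis.
- selector_axis (a point): on the selector's turning axis, 23 mm above the panel, half-way up the pointer bar. Round black boss, 46 mm across, its top 21 mm above the panel. Flat marks on the panel round it: a tick at each position and 1, 2, 3, 4, 5 or 6 dots outside it.
- selector_tip (a point): the pointer's tip, 62 mm from the axis, 23 mm above the panel. The pointer is an upright black bar 12 mm thick with a white line on top, running from the axis out to this tip only on one side; its underside is 10 mm and its top 36 mm above the panel.
- start_top (a point): centre of the top of the large grey start button, 36 mm across, standing 22 mm above the panel; it goes straight down
- start (a joint): travel of the start button in m, 0 out to 0.006 fully down; a spring returns it, about 5 N holds it fully down; counts as pressed from 0.004
- stop_top (a point): centre of the top of the small stop button, 18 mm across, standing 21 mm above the panel
- stop (a joint): travel of the small stop button in m, 0 out to 0.005 fully down
- union_nut: bystander: brass hexagon union nut, 34 mm across the flats, 28 mm high, standing loose on the unit's top panel; origin at its underside's centre
- nipple: bystander: short steel pipe nipple, 26 mm diameter, 42 mm high, standing loose on the unit's top panel between the selector and the start button; origin at its underside's centre
- tape: bystander: tape measure on the bench, 70 x 36 x 62 mm high; origin at its underside's centre
- tee: bystander: brass pipe tee lying on the bench, 70 mm long, 32 mm thick; origin at its underside's centre
- sealant: bystander: round jar on the bench, 56 mm diameter, 120 mm high; origin at its underside's centre
- spanner: bystander: flat spanner on the bench, 200 mm long
- calculator: bystander: pocket calculator on the bench, 150 x 80 x 14 mm; origin at its underside's centre

How it is judged:
By the outcome, as a careful person would: the job done as asked, in the order asked, and still so for the second after the job is handed in, with the robot touching nothing.
It also fails if it takes over 58 s, if anything falls off the work surface, if the arm or the gripper's body presses on something with over 40 N, if the wrist force passes 120 N, or if a joint passes its speed limit or range.

## Robot

A 7-joint arm with a two-finger parallel gripper is mounted at the origin on the work surface. World frame = base frame: x ahead of the robot, y to its left, z up, the work surface at z = 0. Lengths are in mm, angles in rad, forces in N, time in s.
With the tool pointing down it reaches from about 425 to 950 mm from the base axis. Payload 4.7 kg.
Tool frame: the origin (TCP) lies between the finger pads; the fingertips stand 11 mm ahead of it and the grasp point (between the pads) lies 8 mm behind it; z points along the fingers, y is the direction in which the jaws open and shut (so a half turn about z gives the same grasp; the last joint's range is limited). The gripper opens to 87 mm and grips with 3 to 60 N. Pads are 19 mm wide; open, the fingers measure 117 mm over their backs; the gripper's body (75 mm by 190 mm) begins 51 mm behind the grasp point.
Start: joints at [-1.162, 0.469, -0.049, 1.532, 0.024, 1.141, -0.082], TCP at [286.128, 611.374, 233.573] pointing down, gripper open.
Joint ranges: [-2.59, 2.59], [-0.33, 1.99], [-1.39, 1.29], [0.1, 2.45], [-1.04, 4.18], [0.21, 1.99], [-2.66, 2.66]. Speed limits (rad/s): [2.57, 2.57, 3.14, 3.14, 3.14, 3.14, 3.14].

## Interface

Orientations are given as a unit quaternion [w, x, y, z].
In Python, from workcell import arm gives the robot as it stands.
- The arm moves only by the tool drive_tool, never from a script. Its argument "steps" is a list that holds one entry, the list of rows, each a list of 7 numbers: the shift along the tool's x, y, z in m, then the turn, a rotation vector about the tool's x, y, z in degrees, then the finger opening in m, from 0 to 0.087. A call has 1 to 20 rows; each row is the pose to reach, as a shift and turn from the pose commanded when the call began, along the tool's axes at that moment; what a row does not reach only later rows make up. A row lasts 1/12 s, in which the tool goes at most 41.7 mm and 7.16 degrees, less where a joint would pass 70% of its speed; a pose out of reach is approached as far as the arm can. A call with a gripper value outside its range is refused whole. The fingers move at their own pace and stop on an object; "grip_force" is the grip in N (left out, the last holds). Time passes only in rows, so rows that repeat a pose let the fingers close. It gives the time, the measured TCP pose, the force and the opening at its end, in the units of the state.
- arm.state(): the state, without advancing time (a new reading comes with each control period).
- arm.camera(name): name is "side" or "top" or "wrist"; returns a dict with "color" (480x640x3 uint8, blue, green, red), "intrinsics" (3x3 intrinsics, pixels), "R" (3x3) and "t" (3): a world point X has camera coordinates R X + t. Camera axes: x right, y down, z forward; pixel columns grow to the right and rows downward; lengths in mm; the calibration is good to about 2 mm. A picture is of the moment at which its call begins. There is no depth.
- arm.job_done(): hands the job in, once; it reports no verdict.
The state is a dict: "clock": time; "qpos": joint angles; "joint_velocities": joint speeds; "effort": joint torques, N m; "ee_pos": TCP position; "ee_rot": TCP orientation; "wrist_force": force on the tool from outside, world axes, zero at the start; "ft_torque": the same for the moment, N m; "finger_gap": finger opening in mm.
Only numpy, scipy, OpenCV 4.12 (cv2) and the standard library are available. Lean on these libraries where they do the work, as an engineer would, in place of code of your own. Each camera call takes 0.05 s, during which the arm holds its last target.

## Working session

There is one attempt and no reset: what is moved stays moved. The work goes in short steps, Python scripts to look and compute and a tool call to move; the robot and the scene stay as the last step left them, time stands still between calls to the robot, and variables do not carry over. Pictures are saved under pics/ and viewed, and the job is handed in when it is done.

Besides the shell and the picture viewer there is one more tool, called after "Request:" as name(argument=value, ...), one argument or row to a line, values as JSON. drive_tool: Moves the arm, as the interface text tells. Its arguments: {"type":"object","properties":{"steps":{"type":"array"},"grip_force":{"type":"number"}},"required":["steps"]}

```bash
mkdir -p pics; ls; python3 - <<'E'
from workcell import arm
import cv2,pickle
s=arm.state();print(s)
d={}
for n in("side","top","wrist"):
    c=arm.camera(n);d[n]=c;cv2.imwrite(f"pics/{n}0.png",c["color"]);print(n,c["intrinsics"],c["R"],c["t"])
pickle.dump(d,open("c0.pkl","wb"))
E
```

```text
pics
{'clock': 0.0, 'qpos': array([-1.16189268,  0.46948041, -0.04860432,  1.53367675,  0.02410769,
        1.1409955 , -0.08231294]), 'joint_velocities': array([-0.00027502, -0.00109304, -0.0008133 ,  0.00139332,  0.00062297,
        0.00078424,  0.00047602]), 'effort': array([ 3.59469268e-04, -5.07959318e+01, -8.03176244e-02, -2.36166394e+01,
       -6.12384989e-02,  3.75732919e-02,  1.83195702e-04]), 'ee_pos': array([285.91138395, 610.8260196 , 232.48044459]), 'ee_rot': array([-1.77830501e-04,  2.17143089e-01,  9.76139285e-01, -9.70855777e-04]), 'wrist_force': array([-0.20195447, -0.10908018, -0.58830089]), 'ft_torque': array([ 0.02452992, -0.00579296, -0.00175795]), 'finger_gap': 87.13641943503953}
side [[618.48108703   0.         324.25496089]
 [  0.         618.48108703 233.42673435]
 [  0.           0.           1.        ]] [[ 0.95453244 -0.29810211  0.00171984]
 [-0.19032486 -0.61384635 -0.76613909]
 [ 0.2294434   0.73097729 -0.64267249]] [-504.35932836  168.02931983 1356.82257791]
top [[481.81069236   0.         322.9692456 ]
 [  0.         481.81069236 243.72814041]
 [  0.           0.           1.        ]] [[ 0.02784327 -0.99945772  0.01757875]
 [-0.99596132 -0.02923892 -0.08488899]
 [ 0.08535694 -0.01514417 -0.99623534]] [ -34.23547262  567.40655693 1341.11215628]
wrist [[377.28631152   0.         316.02303921]
 [  0.         377.28631152 242.73149278]
 [  0.           0.           1.        ]] [[ 4.23377092e-01  9.05953446e-01 -4.37655983e-04]
 [ 8.78898923e-01 -4.10616492e-01  2.42756625e-01]
 [ 2.19746492e-01 -1.03162249e-01 -9.70087125e-01]] [-675.5105602   -29.75645036  389.34408342]
```

View pics/side0.png

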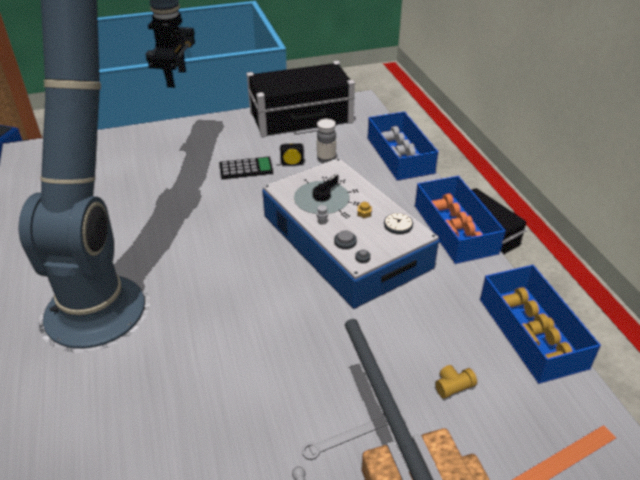

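View pics/top0.png

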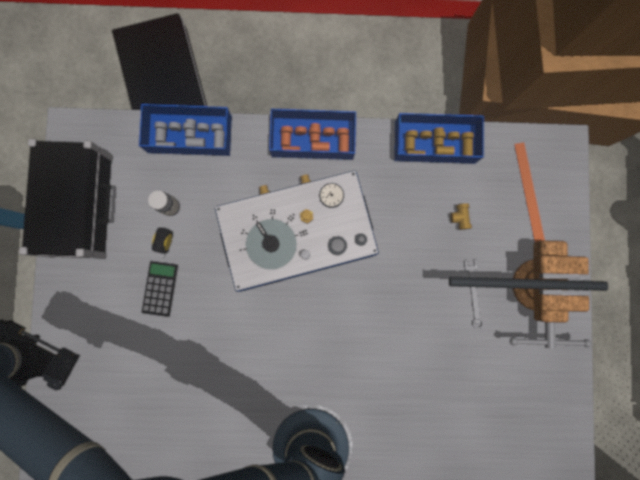

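View pics/wrist0.png

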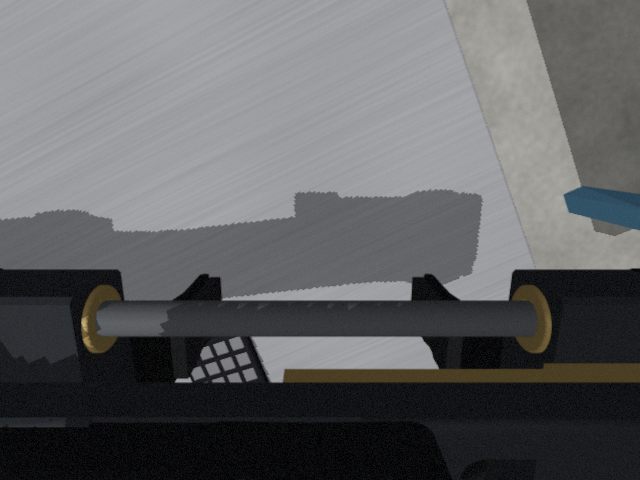

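The top view shows the unit's corners near (217,208), (357,172), (378,252) and (237,291). The selector is near (270,243), with the pointer toward the upper left, start is at (338,245) and stop at (361,240). I'll enlarge this area.

```bash
python3 - <<'E'
import pickle,cv2
d=pickle.load(open("c0.pkl","rb"))
c=d["top"]["color"][160:300,205:390];cv2.imwrite("pics/topc.png",cv2.resize(c,None,fx=4.2,fy=4.2,interpolation=cv2.INTER_CUBIC))
c=d["side"]["color"][155:305,255:445];cv2.imwrite("pics/sidec.png",cv2.resize(c,None,fx=4,fy=4,interpolation=cv2.INTER_CUBIC))
E
```

```text
(no output)
```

View pics/topc.png

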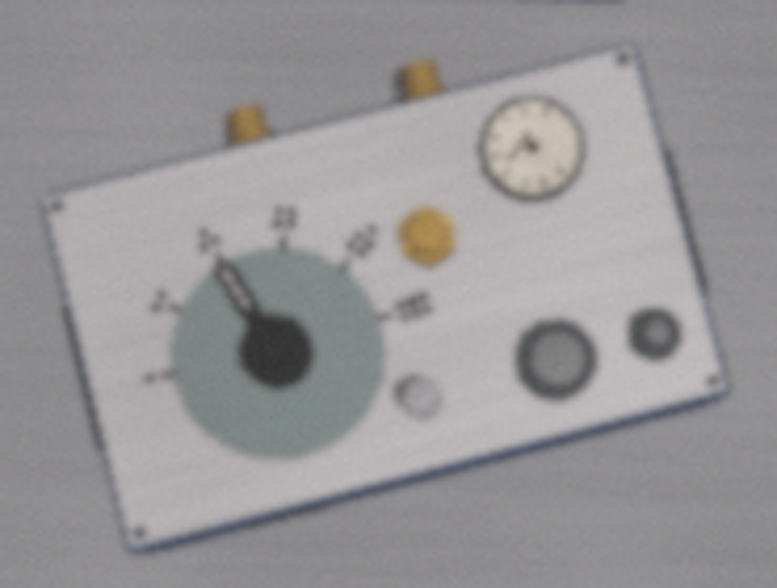

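View pics/sidec.png

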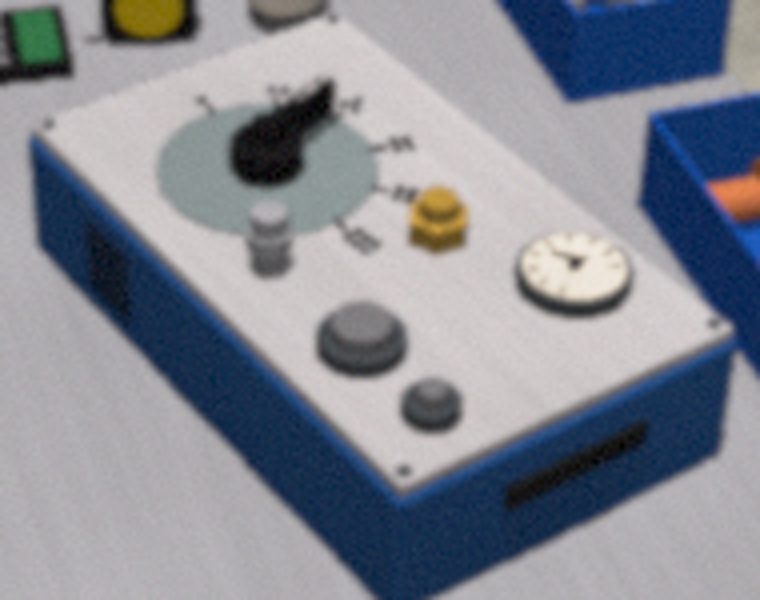

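The pointer stands at the third mark (three dots), so it needs two clicks to reach the fifth. Next I fit the unit's pose from both views.

```bash
cat > h.py <<'E'
import numpy as np,pickle,cv2
from scipy.optimize import least_squares
d=pickle.load(open("c0.pkl","rb"))
def proj(c,X):
    p=(c["R"]@np.atleast_2d(X).T).T+c["t"]; p=(c["intrinsics"]@p.T).T; return p[:,:2]/p[:,2:]
def ray(c,uv,z):
    r=c["R"].T@np.linalg.inv(c["intrinsics"])@np.array([uv[0],uv[1],1.]); o=-c["R"].T@c["t"]
    return o+r*(z-o[2])/r[2]
def top(u,v): return np.array([(u+.5)/4.2-.5+205,(v+.5)/4.2-.5+160])
def side(u,v): return np.array([(u+.5)/4-.5+255,(v+.5)/4-.5+155])
def U(p,X):
    X=np.atleast_2d(X).astype(float);c,s=np.cos(p[2]),np.sin(p[2])
    return np.c_[p[0]+c*X[:,0]-s*X[:,1],p[1]+s*X[:,0]+c*X[:,1],X[:,2]]
E
python3 - <<'E'
from h import *
T=[((120,200,100),(42,203)),((120,-200,100),(632,45)),((-120,-200,100),(730,392)),((-120,200,100),(130,550)),
((-70,-95,122),(556,358)),((-70,-160,121),(657,332)),((65,-115,113),(532,146)),((-20,75,121),(277,351))]
S=[((-120,200,100),(33,135)),((-120,-200,100),(403,493)),((120,-200,100),(733,335)),((-70,-95,122),(363,324)),((-70,-160,121),(433,392)),((65,-115,113),(576,263))]
def f(p):
    return np.r_[(proj(d["top"],U(p,[a for a,_ in T]))-[top(*b) for _,b in T]).ravel(),(proj(d["side"],U(p,[a for a,_ in S]))-[side(*b) for _,b in S]).ravel()]
r=least_squares(f,[550,50,.25]);p=r.x;print(p,np.round(r.fun.reshape(-1,2),1).tolist())
np.save("p.npy",p)
for n,X in dict(axis=(-20,75,123),start=(-70,-95,122),stop=(-70,-160,121)).items(): print(n,U(p,X).round(1))
for q in(1.2,1.8,2.4):
    a=1.5-q; print(q,U(p,(-20+62*np.cos(a),75+62*np.sin(a),123)).round(1), "top px",((proj(d["top"],U(p,(-20+62*np.cos(a),75+62*np.sin(a),136)))[0]+.5-[205,160])*4.2).round())
nt=ray(d["top"],top(426,400),142);nb=ray(d["side"],side(270,268),100);print("nipple",nt,nb)
print("nut",ray(d["top"],top(428,236),128))
E
```

```text
[5.98009058e+02 5.46989895e+01 2.91624237e-01] [[-1.5, -2.3], [1.5, -2.2], [2.0, 0.3], [-0.4, 1.9], [1.1, -0.1], [0.8, -0.3], [0.6, 0.1], [0.2, -0.0], [-3.1, -2.8], [-1.0, 0.4], [2.5, -1.6], [-0.5, -0.9], [-0.4, -1.3], [-0.8, 0.9]]
axis [[557.3 120.8 123. ]]
start [[558.3 -56.4 122. ]]
stop [[ 577.  -118.7  121. ]]
1.2 [[608.8 155.4 123. ]] top px [223. 265.]
1.8 [[619.3 120.3 123. ]] top px [281. 250.]
2.4 [[608.2  85.3 123. ]] top px [336. 269.]
nipple [527.96321406  26.67662234 142.        ] [531.9594669   28.61087387 100.        ]
nut [631.66871739  28.86648021 128.        ]
```

```bash
cat >> h.py <<'E'
from scipy.spatial.transform import Rotation as Ro
def tgt(p,q,r,off):
    "xy of tool centre behind pointer at q, and tool-y yaw (radial)"
    a=1.5-q; u=np.array([np.cos(a),np.sin(a)]); t=np.array([-u[1],u[0]])
    xy=np.array([-20,75])+r*u+off*t
    return U(p,(xy[0],xy[1],0))[0,:2],a+p[2]
def delta(c0,yaw0,c1,yaw1):
    "c in mm world TCP, yaw=angle of tool y; tool down: x=yaw+90deg. returns shift m, turn deg about tool z"
    ex=np.array([-np.sin(yaw0),np.cos(yaw0),0]);ey=np.array([np.cos(yaw0),np.sin(yaw0),0]);ez=np.array([0,0,-1.])
    v=np.array(c1)-c0
    return np.round(np.array([v@ex,v@ey,v@ez])/1000,4).tolist(), round(-np.degrees(yaw1-yaw0),1)
E
python3 - <<'E'
from h import *
T=[((-70,-95,122),(556,358)),((-70,-160,121),(657,332)),((65,-115,113),(532,146)),((-20,75,121),(277,351))]
S=[((-70,-95,122),(363,324)),((-70,-160,121),(433,392)),((65,-115,113),(576,263)),((-20,75,121),(267,153))]
C=[((120,200,100),(42,203)),((120,-200,100),(632,45)),((-120,-200,100),(730,392)),((-120,200,100),(130,550))]
for use in (0,1,2):
  def f(p):
    o=[]
    if use!=1:o.append((proj(d["top"],U(p,[a for a,_ in T]))-[top(*b) for _,b in T]).ravel())
    if use!=0:o.append((proj(d["side"],U(p,[a for a,_ in S]))-[side(*b) for _,b in S]).ravel())
    if use==2:
      o.append((proj(d["top"],U(p,[np.array(a)-[p[3]*np.sign(a[0]),p[3]*np.sign(a[1]),0] for a,_ in C]))-[top(*b) for _,b in C]).ravel())
    return np.concatenate(o)
  r=least_squares(f,[598,55,.29,0]);p=r.x;print(p,np.round(r.fun,1).tolist(),U(p,[(-20,75,123),(-70,-95,122)]).round(1))
np.save("p.npy",p)
c0=np.array([286.1,611.4,233.6]);y0=1.133
xy,y=tgt(p,1.2,50,36);print(xy,y,delta(c0,y0,[*xy,233.6],y))
E
```

```text
[5.97945987e+02 5.64235414e+01 2.89547576e-01 0.00000000e+00] [0.4, -0.0, 0.1, -0.1, 0.0, 0.2, -0.5, -0.1] [[557.4 122.6 123. ]
 [558.  -54.6 122. ]]
[5.97053661e+02 5.10567058e+01 3.02409845e-01 0.00000000e+00] [0.2, 0.2, 0.7, -0.2, -0.3, 1.5, -0.7, -1.8] [[555.6 116.7 123. ]
 [558.5 -60.5 122. ]]
[5.97597630e+02 5.48085055e+01 2.94345536e-01 4.17112339e+00] [1.1, -0.1, 0.8, -0.3, 0.4, 0.2, 0.1, 0.2, -0.5, -0.9, -0.3, -1.3, -0.9, 0.8, -0.7, -2.8, 0.3, -0.8, 0.2, -0.4, 0.1, -0.9, 0.9, 0.2] [[556.7 120.8 123. ]
 [558.2 -56.4 122. ]]
[577.96622488 178.60552743] 0.5943455355841532 ([-0.4478, -0.2682, 0.0], np.float64(30.9))
```

Request:
drive_tool(
  steps=[
    [[-0.015,-0.009,0,0,0,1,0],[-0.04,-0.024,0,0,0,3,0],[-0.07,-0.042,0,0,0,5,0],[-0.1,-0.06,0,0,0,7,0],[-0.13,-0.078,0,0,0,9,0],[-0.16,-0.096,0,0,0,11,0],[-0.19,-0.114,0,0,0,13,0],[-0.22,-0.132,0,0,0,15,0],[-0.25,-0.15,0,0,0,17,0],[-0.28,-0.168,0,0,0,19,0],[-0.31,-0.186,0,0,0,21,0],[-0.34,-0.204,0,0,0,23,0],[-0.37,-0.222,0,0,0,25,0],[-0.4,-0.24,0,0,0,27,0],[-0.425,-0.255,0,0,0,29,0],[-0.44,-0.264,0,0,0,30,0],[-0.448,-0.268,0,0,0,31,0],[-0.448,-0.268,0,0,0,31,0],[-0.448,-0.268,0,0,0,31,0],[-0.448,-0.268,0,0,0,31,0]],
  ],
  grip_force=10,
)

```text
clock: 1.82
ee_pos: [577.1, 181.2, 233.3]
ee_rot: [-0.001, 0.468, 0.883, 0.0]
wrist_force: [-0.6, -0.0, 0.2]
finger_gap: 0.8
```

```bash
python3 - <<'E'
from workcell import arm
import cv2,pickle
s=arm.state();print(s["clock"],s["ee_pos"],s["ee_rot"],s["wrist_force"],s["finger_gap"],s["qpos"])
c=arm.camera("wrist");pickle.dump(c,open("w1.pkl","wb"));cv2.imwrite("pics/w1.png",c["color"])
E
```

```text
1.8167 [577.07782348 181.16283705 233.32917407] [-7.85121993e-04  4.68466632e-01  8.83480792e-01  2.99177051e-04] [-0.55891588 -0.03396929  0.17658479] 0.8007213480581314 [-0.54504181  0.3555794   0.22506018  1.7190884  -0.09009126  1.07751105
  0.30485552]
```

View pics/w1.png

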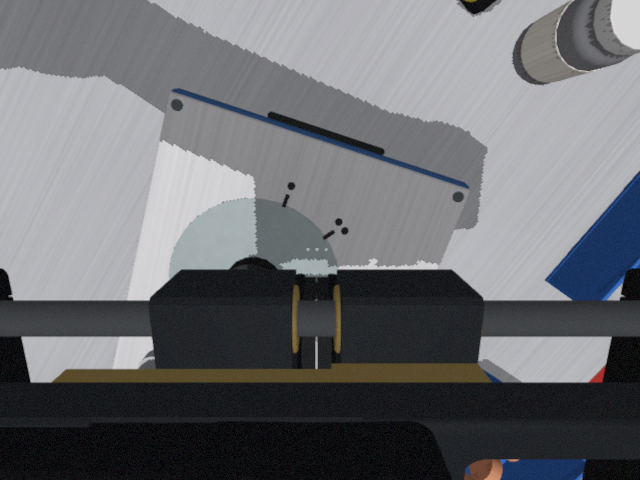

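```bash
python3 - <<'E'
from h import *
from workcell import arm
p=np.load("p.npy");w=pickle.load(open("w1.pkl","rb"))
print(arm.state()["ee_pos"])
print(proj(w,U(p,[(-120,200,100),(120,200,100),(-20,75,121)])).round())
for uv in((173,90),(468,187),(177,105),(458,197)):print(ray(w,uv,100).round(1))
print(U(p,[(-120,200,100),(120,200,100)]).round(1))
c=w["color"][140:300,120:420];cv2.imwrite("pics/w1c.png",cv2.resize(c,None,fx=2.6,fy=2.6,interpolation=cv2.INTER_CUBIC))
E
```

```text
[577.11808327 181.15516778 233.38821167]
[[160.  85.]
 [474. 186.]
 [247. 294.]]
[434.  213.4 100. ]
[650.8 277.9 100. ]
[441.3 206.1 100. ]
[649.3 267.8 100. ]
[[424.7 211.4 100. ]
 [654.4 281.  100. ]]
```

View pics/w1c.png

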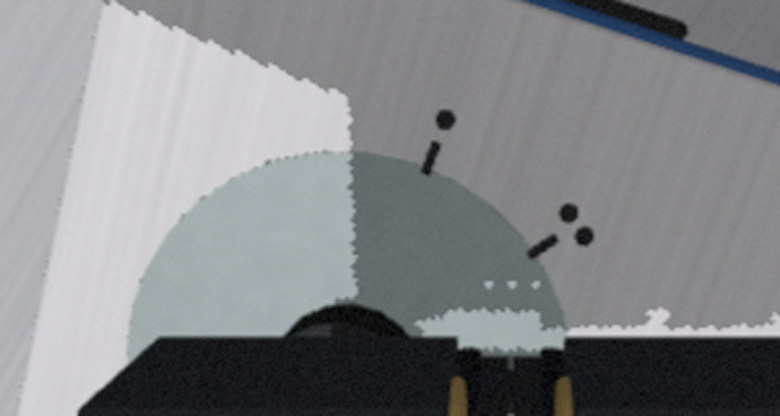

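```bash
python3 - <<'E'
from h import *
p=np.load("p.npy");w=pickle.load(open("w1.pkl","rb"))
g=lambda u,v:ray(w,((u+.5)/2.6-.5+120,(v+.5)/2.6-.5+140),100)[:2]
P=np.array([g(*a) for a in((130,320),(203,200),(300,156),(350,151),(427,173),(530,256),(562,318))])
r=least_squares(lambda c:np.hypot(*(P-c[:2]).T)-c[2],[557,120,50]);print("disc",r.x,r.fun.round(1))
L=[(g(427,173),g(436,143)),(g(530,256),g(556,238))]
A=[];b=[]
for i,(a,c) in enumerate(L):
    v=c-a;print(i,"yaw est",np.arctan2(v[1],v[0])-1.5+.6*i, "vs axis", np.arctan2(*( (a+c)/2-r.x[:2])[::-1])-1.5+.6*i)
print(U(p,(-20,75,100)))
E
```

```text
disc [557.60054413 122.33641791  67.61428021] [-0.  -0.3  0.2  0.8 -0.6 -0.5  0.5]
0 yaw est 0.3585796557106531 vs axis 0.27843899630050606
1 yaw est 0.3159624297531657 vs axis 0.28129961453967567
[[556.69926622 120.78064983 100.        ]]
```

```bash
python3 - <<'E'
from h import *
p=np.array([597.8,56.2,.289]);np.save("p.npy",p)
print(U(p,[(-20,75,123),(-70,-95,122)]))
c0=np.array([577.1,181.2,233.4]);y0=.5956
xy,y=tgt(p,1.2,50,30);print(xy,y,delta(c0,y0,[*xy,127],y))
E
```

```text
[[557.25487515 122.38982437 123.        ]
 [557.77736025 -54.8098568  122.        ]]
[582.16381225 175.11121332] 0.589 ([-0.0079, 0.0008, 0.1064], np.float64(0.4))
```

Request:
drive_tool(
  steps=[
    [[-0.001,0.001,0.01,0,0,0,0],[-0.003,0.001,0.03,0,0,0,0],[-0.004,0.001,0.05,0,0,0,0],[-0.004,0.001,0.07,0,0,0,0],[-0.004,0.001,0.085,0,0,0,0],[-0.004,0.001,0.097,0,0,0,0],[-0.004,0.001,0.104,0,0,0,0],[-0.004,0.001,0.106,0,0,0,0],[-0.004,0.001,0.106,0,0,0,0],[-0.004,0.001,0.106,0,0,0,0]],
  ],
)

```text
clock: 2.7
ee_pos: [581.9, 176.3, 128.3]
ee_rot: [0.0, 0.47, 0.883, 0.001]
wrist_force: [-0.8, 0.7, -0.2]
finger_gap: 0.5
```

```bash
cat > look.py <<'E'
import sys
from workcell import arm
import cv2,numpy as np
n=sys.argv[1]
s=arm.state();print(s["clock"],s["ee_pos"],s["ee_rot"],s["wrist_force"])
a=arm.camera("top")["color"][160:300,205:390];b=arm.camera("side")["color"][155:305,255:445]
a=cv2.resize(a,(396,300),interpolation=cv2.INTER_CUBIC);b=cv2.resize(b,(396,300),interpolation=cv2.INTER_CUBIC)
a=cv2.resize(a,None,fx=1.4,fy=1);cv2.imwrite(f"pics/{n}.png",np.vstack([cv2.resize(a,(396,300)),b]))
E
python3 look.py l1
```

```text
2.7 [581.88167995 176.29040478 128.25071648] [4.55775184e-04 4.69991835e-01 8.82670443e-01 5.97070981e-04] [-0.82998069  0.71214012 -0.17192632]
```

View pics/l1.png

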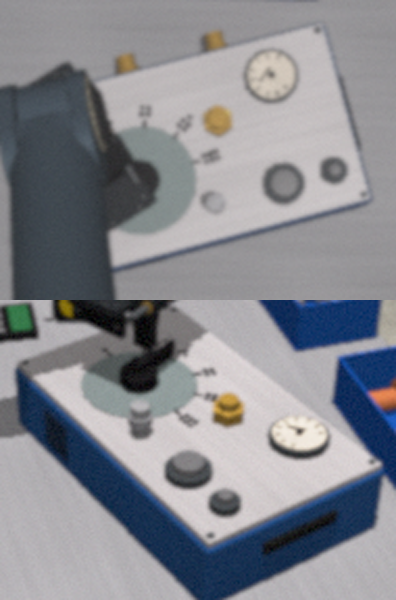

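```bash
python3 - <<'E'
from h import *
p=np.load("p.npy")
c0=np.array([581.9,176.3,127]);y0=np.arctan2(2*.8827**2-1,2*.47*.8827);print(y0)
for q,o in((1.2,22),(1.2,16),(1.3,15.5),(1.4,15.5),(1.5,15.5),(1.6,15.5),(1.7,15.5)):
    xy,y=tgt(p,q,50,o);print(q,o,xy.round(1),delta(c0,y0,[*xy,127],y))
E
```

```text
0.5922955275258351
1.2 22 [586.6 168.5] ([-0.0091, -0.0005, 0.0], np.float64(0.2))
1.2 16 [589.9 163.5] ([-0.0151, -0.0005, 0.0], np.float64(0.2))
1.3 15.5 [594.1 159.6] ([-0.0207, 0.0008, 0.0], np.float64(5.9))
1.4 15.5 [597.6 155.7] ([-0.0259, 0.0016, 0.0], np.float64(11.6))
1.5 15.5 [600.8 151.5] ([-0.0311, 0.0018, 0.0], np.float64(17.4))
1.6 15.5 [603.5 147. ] ([-0.0363, 0.0015, 0.0], np.float64(23.1))
1.7 15.5 [605.7 142.3] ([-0.0415, 0.0007, 0.0], np.float64(28.8))
```

Request:
drive_tool(
  steps=[
    [[-0.003,0,0,0,0,0,0],[-0.006,0,0,0,0,0,0],[-0.009,0,0,0,0,0,0],[-0.012,0,0,0,0,0,0],[-0.015,0,0,0,0,0,0],[-0.018,0.0005,0,0,0,3,0],[-0.0207,0.001,0,0,0,6,0],[-0.0233,0.001,0,0,0,9,0],[-0.026,0.0015,0,0,0,11.5,0],[-0.0285,0.0015,0,0,0,14.5,0],[-0.031,0.0015,0,0,0,17.5,0],[-0.031,0.0015,0,0,0,17.5,0]],
  ],
)

```text
clock: 3.8
ee_pos: [599.7, 153.3, 127.3]
ee_rot: [-0.001, 0.598, 0.801, 0.001]
wrist_force: [0.1, 0.5, -0.5]
finger_gap: 0.4
```

```bash
python3 look.py l2
```

```text
3.8 [599.7033051  153.26228412 127.34378064] [-5.95870347e-04  5.98371375e-01  8.01218383e-01  6.67414349e-04] [ 0.12875505  0.51083661 -0.51683813]
```

View pics/l2.png

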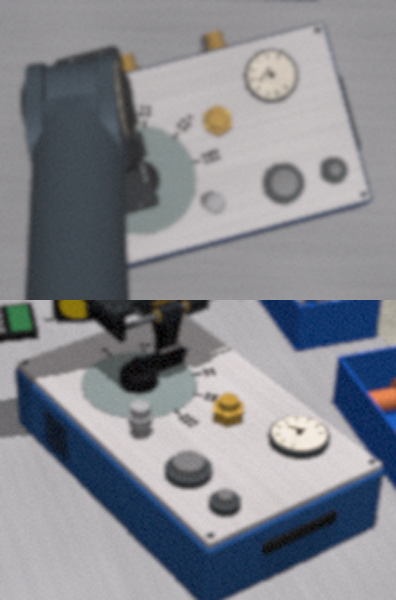

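```bash
cat > chk.py <<'E'
import sys
from h import *
from workcell import arm
p=np.load("p.npy")
c=arm.camera("side");im=cv2.resize(c["color"][170:240,280:380],None,fx=7,fy=7,interpolation=cv2.INTER_CUBIC)
for q,col in((1.2,(0,0,255)),(1.5,(255,255,0)),(1.8,(0,255,0)),(2.4,(255,0,255)),(3.0,(0,255,255))):
    a=1.5-q
    uv=proj(c,U(p,[(-20+r*np.cos(a),75+r*np.sin(a),136) for r in(30,62)]))
    uv=((uv+.5-[280,170])*7).astype(int); cv2.circle(im,tuple(map(int,uv[1])),4,col,1)
cv2.imwrite(f"pics/{sys.argv[1]}.png",im)
E
python3 chk.py k1
```

```text
(no output)
```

View pics/k1.png

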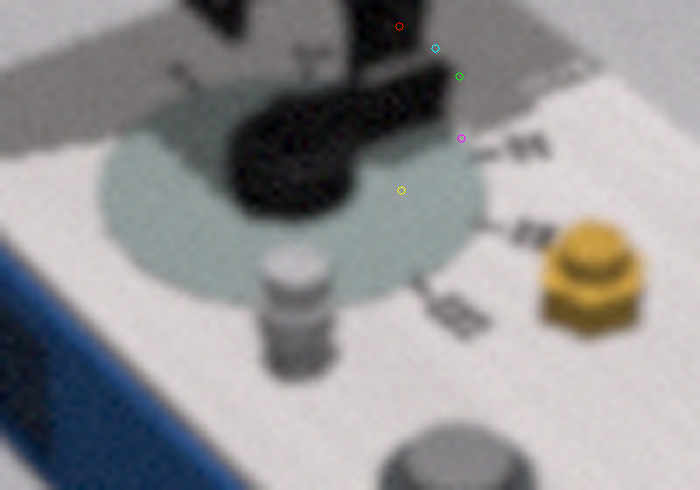

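```bash
python3 - <<'E'
from h import *
p=np.load("p.npy")
c0=np.array([599.7,153.3,127]);y0=np.arctan2(2*.8012**2-1,2*.5984*.8012);print(y0)
for q,o in((1.5,15.5),(1.6,15.5),(1.7,15.5),(1.8,15.5),(1.9,15.5),(2.0,15.5),(2.1,15.5),(2.2,15.5)):
    xy,y=tgt(p,q,50,o);print(q,o,xy.round(1),delta(c0,y0,[*xy,127],y))
E
```

```text
0.28779793934460896
1.5 15.5 [600.8 151.5] ([-0.002, 0.0005, 0.0], np.float64(-0.1))
1.6 15.5 [603.5 147. ] ([-0.0071, 0.0018, 0.0], np.float64(5.7))
1.7 15.5 [605.7 142.3] ([-0.0123, 0.0026, 0.0], np.float64(11.4))
1.8 15.5 [607.4 137.3] ([-0.0175, 0.0029, 0.0], np.float64(17.1))
1.9 15.5 [608.7 132.3] ([-0.0227, 0.0026, 0.0], np.float64(22.8))
2.0 15.5 [609.4 127.1] ([-0.0279, 0.0018, 0.0], np.float64(28.6))
2.1 15.5 [609.6 121.8] ([-0.033, 0.0006, 0.0], np.float64(34.3))
2.2 15.5 [609.3 116.6] ([-0.0379, -0.0012, 0.0], np.float64(40.0))
```

Request:
drive_tool(
  steps=[
    [[-0.002,0.0005,0,0,0,0,0],[-0.0045,0.001,0,0,0,3,0],[-0.007,0.0015,0,0,0,6,0],[-0.0097,0.002,0,0,0,8.5,0],[-0.0123,0.0025,0,0,0,11.5,0],[-0.0123,0.0025,0,0,0,11.5,0],[-0.0123,0.0025,0,0,0,11.5,0]],
  ],
)

```text
clock: 4.53
ee_pos: [605.9, 139.2, 127.5]
ee_rot: [0.0, 0.676, 0.737, -0.0]
wrist_force: [-0.5, 1.4, -0.1]
finger_gap: 0.1
```

```bash
python3 chk.py k2; python3 look.py l3
```

```text
4.5833 [605.82542284 139.47734403 127.52962945] [ 1.28416495e-04  6.75798866e-01  7.37086065e-01 -9.54943739e-05] [ 0.264185   -0.043317    0.09615958]
```

View pics/k2.png

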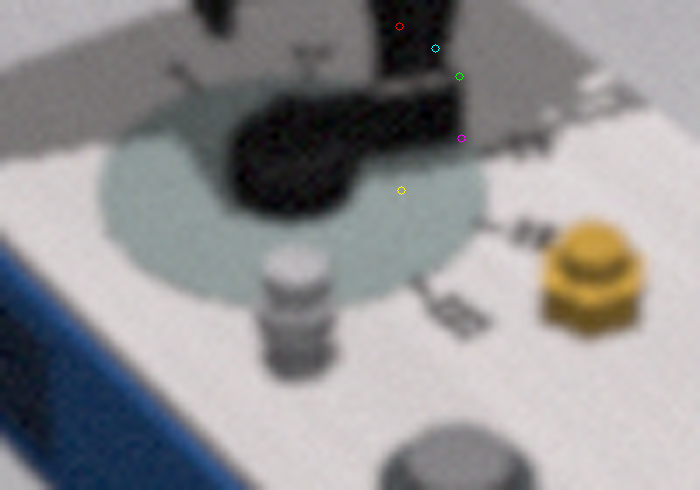

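```bash
python3 - <<'E'
from h import *
p=np.load("p.npy")
c0=np.array([605.8,139.5,127]);y0=np.arctan2(2*.7371**2-1,2*.6758*.7371);print(y0)
for q,o in((1.75,15.5),(1.8,15.5),(1.9,15.5),(2.0,15.5),(2.1,15.5),(2.2,15.5),(2.3,15.5)):
    xy,y=tgt(p,q,50,o);print(q,o,xy.round(1),delta(c0,y0,[*xy,127],y))
E
```

```text
0.08673947089794294
1.75 15.5 [606.6 139.8] ([0.0003, 0.0008, 0.0], np.float64(2.7))
1.8 15.5 [607.4 137.3] ([-0.0023, 0.0014, 0.0], np.float64(5.6))
1.9 15.5 [608.7 132.3] ([-0.0075, 0.0022, 0.0], np.float64(11.3))
2.0 15.5 [609.4 127.1] ([-0.0127, 0.0025, 0.0], np.float64(17.1))
2.1 15.5 [609.6 121.8] ([-0.0179, 0.0023, 0.0], np.float64(22.8))
2.2 15.5 [609.3 116.6] ([-0.0231, 0.0015, 0.0], np.float64(28.5))
2.3 15.5 [608.4 111.5] ([-0.0282, 0.0002, 0.0], np.float64(34.2))
```

Request:
drive_tool(
  steps=[
    [[-0.002,0.001,0,0,0,5,0],[-0.005,0.002,0,0,0,8.5,0],[-0.0075,0.002,0,0,0,11.5,0],[-0.01,0.0025,0,0,0,14,0],[-0.0127,0.0025,0,0,0,17,0],[-0.0153,0.0025,0,0,0,20,0],[-0.0179,0.0025,0,0,0,23,0],[-0.0195,0.002,0,0,0,24.5,0],[-0.0195,0.002,0,0,0,24.5,0],[-0.0195,0.002,0,0,0,24.5,0]],
  ],
)

```text
clock: 5.52
ee_pos: [609.3, 120.3, 127.5]
ee_rot: [0.0, 0.817, 0.577, -0.0]
wrist_force: [0.9, -0.0, -0.2]
finger_gap: 0.3
```

```bash
python3 chk.py k3; python3 look.py l4
```

```text
5.5667 [609.25895672 119.846255   127.56751221] [ 2.34821599e-04  8.16976335e-01  5.76671014e-01 -3.93238576e-04] [0.17352758 0.76055937 0.01886248]
```

View pics/k3.png

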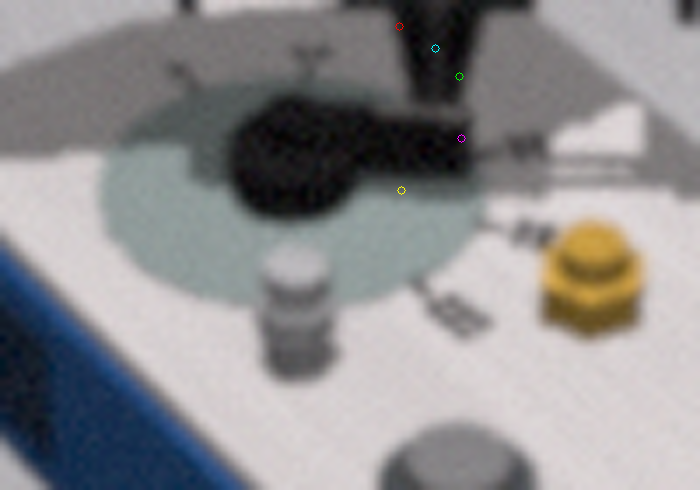

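View pics/l4.png

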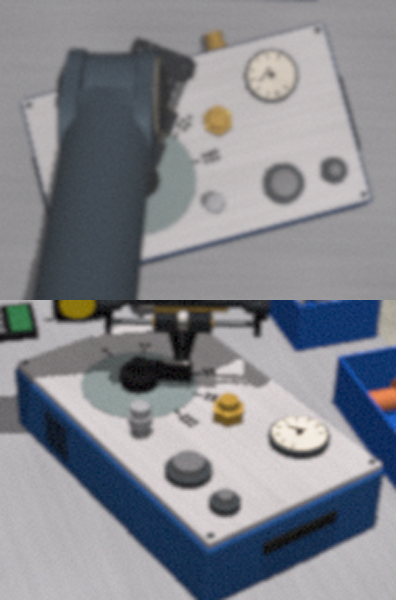

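```bash
python3 - <<'E'
from h import *
p=np.load("p.npy")
c0=np.array([609.3,119.9,127]);y0=np.arctan2(2*.5767**2-1,2*.817*.5767);print(y0)
for q,o in((2.14,15.5),(2.22,15.5),(2.3,15.5)):
    xy,y=tgt(p,q,50,o);print(q,o,xy.round(1),delta(c0,y0,[*xy,127],y))
E
```

```text
-0.3414122981548649
2.14 15.5 [609.5 119.8] ([-0.0001, 0.0003, 0.0], np.float64(0.5))
2.22 15.5 [609.2 115.6] ([-0.0041, 0.0013, 0.0], np.float64(5.1))
2.3 15.5 [608.4 111.5] ([-0.0082, 0.002, 0.0], np.float64(9.7))
```

Request:
drive_tool(
  steps=[
    [[-0.002,0.0005,0,0,0,2.5,0],[-0.004,0.0013,0,0,0,5,0],[-0.004,0.0013,0,0,0,5,0],[-0.004,0.0013,0,0,0,5,0]],
  ],
)

```text
clock: 6.0
ee_pos: [609.3, 115.9, 127.6]
ee_rot: [0.0, 0.841, 0.541, -0.0]
wrist_force: [0.5, -0.2, 0.5]
finger_gap: 0.6
```

```bash
python3 chk.py k4
```

```text
(no output)
```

View pics/k4.png

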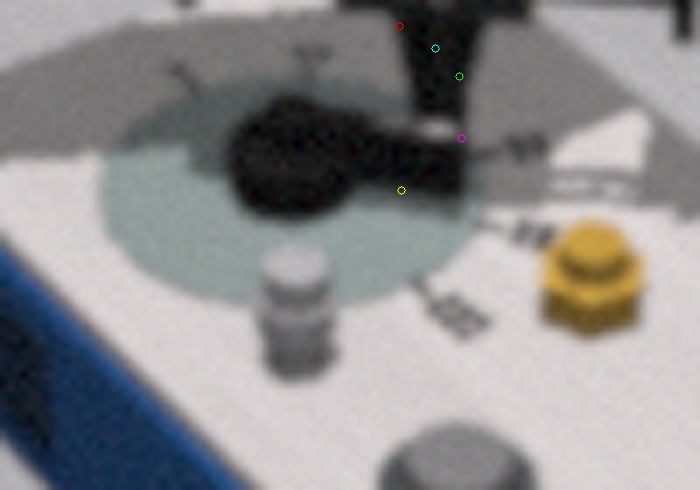

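Request:
drive_tool(
  steps=[
    [[0.003,0,0,0,0,0,0],[0.006,0,0,0,0,0,0],[0.008,0,-0.001,0,0,0,0],[0.008,0,-0.01,0,0,0,0],[0.008,0,-0.025,0,0,0,0],[0.008,0,-0.045,0,0,0,0],[0.008,0,-0.065,0,0,0,0],[0.008,0,-0.08,0,0,0,0],[0.008,0,-0.085,0,0,0,0],[0.008,0,-0.085,0,0,0,0]],
  ],
)

```text
clock: 6.88
ee_pos: [613.6, 123.9, 214.5]
ee_rot: [0.0, 0.841, 0.54, 0.002]
wrist_force: [-0.3, -0.4, 0.9]
finger_gap: 0.8
```

```bash
python3 - <<'E'
from h import *
from workcell import arm
s=arm.state();c0=s["ee_pos"];q=s["ee_rot"];y0=np.arctan2(q[2]**2-q[1]**2,2*q[1]*q[2]);print(s["clock"],c0,y0,s["qpos"])
p=np.load("p.npy");xy=U(p,(-70,-95,0))[0,:2]
print(xy,delta(c0,y0,[*xy,c0[2]],y0))
E
```

```text
6.8833 [613.56076184 123.9275955  214.51411358] -0.42887236120929395 [-0.63879355  0.432066    0.51018392  1.70518046 -0.23705009  1.0623891
 -0.48117087]
[557.77736025 -54.8098568 ] ([-0.1857, 0.0236, 0.0], np.float64(-0.0))
```

Request:
drive_tool(
  steps=[
    [[-0.01,0.001,0,0,0,0,0],[-0.03,0.004,0,0,0,0,0],[-0.055,0.007,0,0,0,0,0],[-0.08,0.01,0,0,0,0,0],[-0.105,0.013,0,0,0,0,0],[-0.13,0.0165,0,0,0,0,0],[-0.155,0.02,0,0,0,0,0],[-0.175,0.022,0,0,0,0,0],[-0.183,0.0235,0,0,0,0,0],[-0.186,0.0235,0,0,0,0,0],[-0.186,0.0235,0,0,0,0,0],[-0.186,0.0235,0,0,0,0,0]],
  ],
)

```text
clock: 7.88
ee_pos: [556.8, -53.7, 212.0]
ee_rot: [-0.0, 0.841, 0.541, -0.0]
wrist_force: [-0.1, -0.3, 0.1]
finger_gap: 0.0
```

```bash
python3 chk.py k5; python3 - <<'E'
from h import *
from workcell import arm
s=arm.state();print(s["clock"],s["ee_pos"],s["ee_rot"],s["wrist_force"])
c=arm.camera("top")["color"][160:300,205:390];cv2.imwrite("pics/top2.png",cv2.resize(c,None,fx=4.2,fy=4.2,interpolation=cv2.INTER_CUBIC))
c=arm.camera("side")["color"][155:305,255:445];cv2.imwrite("pics/side2.png",cv2.resize(c,None,fx=4,fy=4,interpolation=cv2.INTER_CUBIC))
E
```

```text
7.9333 [556.90415716 -53.38938663 212.0743806 ] [-4.18429038e-04  8.40758869e-01  5.41409589e-01 -8.00704616e-05] [0.06178613 0.55383586 0.74459514]
```

View pics/top2.png

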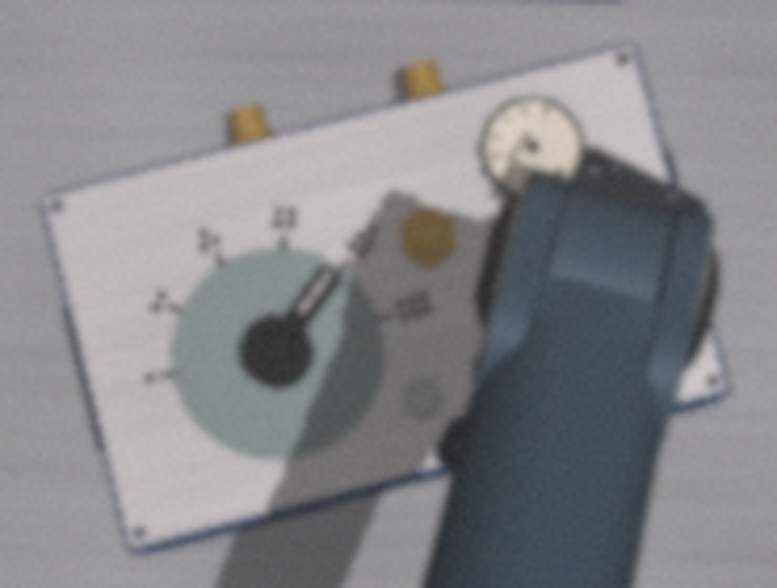

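View pics/side2.png

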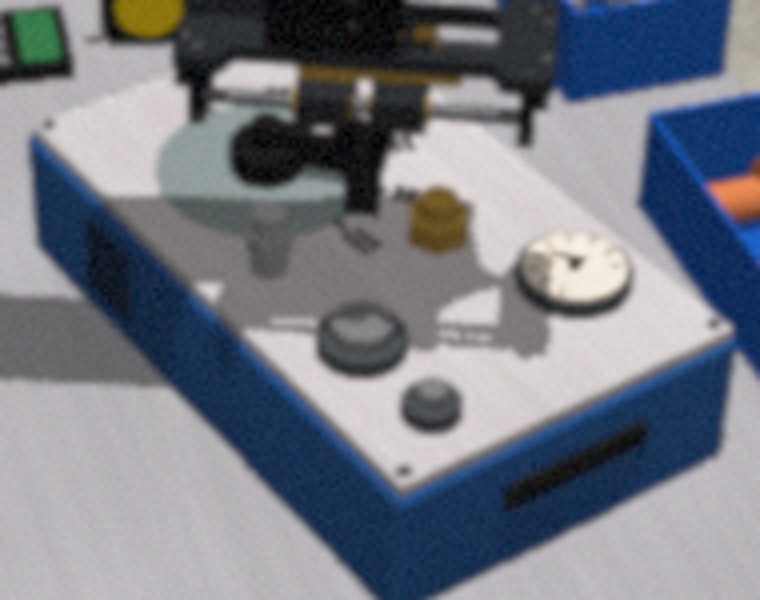

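Request:
drive_tool(
  steps=[
    [[-0.001,0,0.008,0,0,0,0],[-0.001,0,0.022,0,0,0,0],[-0.001,0,0.038,0,0,0,0],[-0.001,0,0.052,0,0,0,0],[-0.001,0,0.064,0,0,0,0],[-0.001,0,0.071,0,0,0,0],[-0.001,0,0.074,0,0,0,0],[-0.001,0,0.076,0,0,0,0],[-0.001,0,0.076,0,0,0,0],[-0.001,0,0.076,0,0,0,0]],
  ],
)

```text
clock: 8.87
ee_pos: [556.7, -56.1, 137.0]
ee_rot: [0.0, 0.841, 0.54, 0.0]
wrist_force: [0.3, 0.6, 0.2]
finger_gap: 0.6
```

Request:
drive_tool(
  steps=[
    [[0,0,0.001,0,0,0,0],[0,0,0.002,0,0,0,0],[0,0,0.003,0,0,0,0],[0,0,0.004,0,0,0,0],[0,0,0.005,0,0,0,0],[0,0,0.006,0,0,0,0],[0,0,0.006,0,0,0,0],[0,0,0.006,0,0,0,0]],
  ],
)

```text
clock: 9.53
ee_pos: [556.4, -56.0, 130.7]
ee_rot: [0.0, 0.841, 0.54, 0.0]
wrist_force: [-0.9, -0.6, 3.5]
finger_gap: 0.4
```

Request:
drive_tool(
  steps=[
    [[0,0,0.001,0,0,0,0],[0,0,0.002,0,0,0,0],[0,0,0.003,0,0,0,0],[0,0,0.004,0,0,0,0],[0,0,0.004,0,0,0,0],[0,0,0.004,0,0,0,0]],
  ],
)

```text
clock: 10.03
ee_pos: [556.4, -56.1, 127.4]
ee_rot: [-0.0, 0.841, 0.54, 0.0]
wrist_force: [-2.2, 1.0, 10.3]
finger_gap: 0.4
```

Request:
drive_tool(
  steps=[
    [[0,0,0.0005,0,0,0,0],[0,0,0.001,0,0,0,0],[0,0,0.001,0,0,0,0]],
  ],
)

```text
clock: 10.28
ee_pos: [556.4, -56.1, 127.2]
ee_rot: [-0.0, 0.841, 0.54, 0.001]
wrist_force: [-4.1, 1.5, 15.5]
finger_gap: 0.4
```

Request:
drive_tool(
  steps=[
    [[0,0,-0.002,0,0,0,0],[0,0,-0.005,0,0,0,0],[0,0,-0.01,0,0,0,0],[0,0,-0.02,0,0,0,0],[0,0,-0.04,0,0,0,0],[0,0,-0.065,0,0,0,0],[0,0,-0.09,0,0,0,0],[0,0,-0.115,0,0,0,0],[0,0,-0.13,0,0,0,0],[0,0,-0.135,0,0,0,0],[0,0,-0.135,0,0,0,0]],
  ],
)

```text
clock: 11.2
ee_pos: [556.6, -56.2, 261.7]
ee_rot: [0.0, 0.841, 0.54, 0.001]
wrist_force: [-0.2, 0.6, -0.3]
finger_gap: 0.5
```

```bash
python3 - <<'E'
from h import *
from workcell import arm
s=arm.state();print(s["clock"],s["ee_pos"],s["wrist_force"])
c=arm.camera("top")["color"][160:300,205:390];cv2.imwrite("pics/top3.png",cv2.resize(c,None,fx=4.2,fy=4.2,interpolation=cv2.INTER_CUBIC))
c=arm.camera("side")["color"];cv2.imwrite("pics/side3f.png",c)
cv2.imwrite("pics/wr3.png",arm.camera("wrist")["color"])
E
```

```text
11.2 [556.60813861 -56.15194249 261.71042733] [-0.23983906  0.57644843 -0.30249   ]
```

View pics/top3.png

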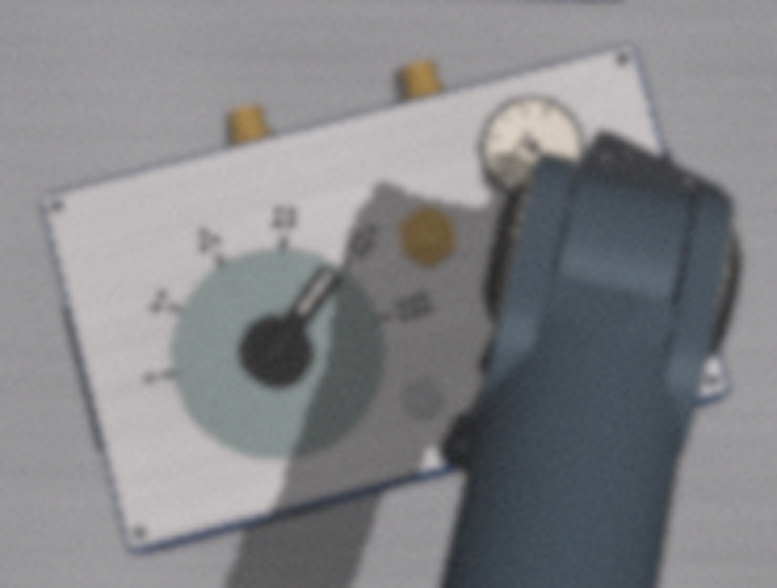

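View pics/side3f.png

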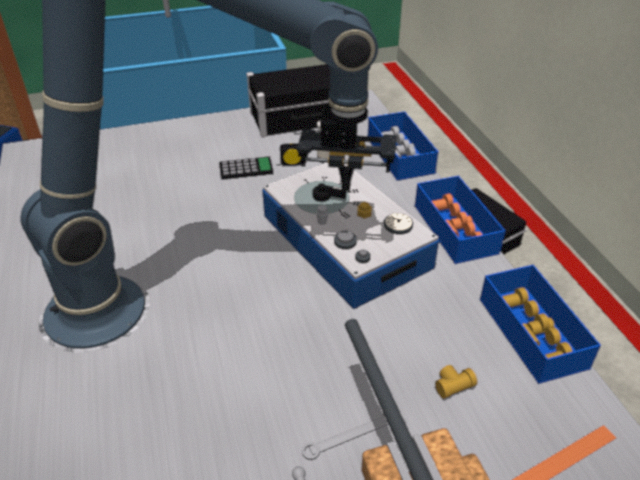

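View pics/wr3.png

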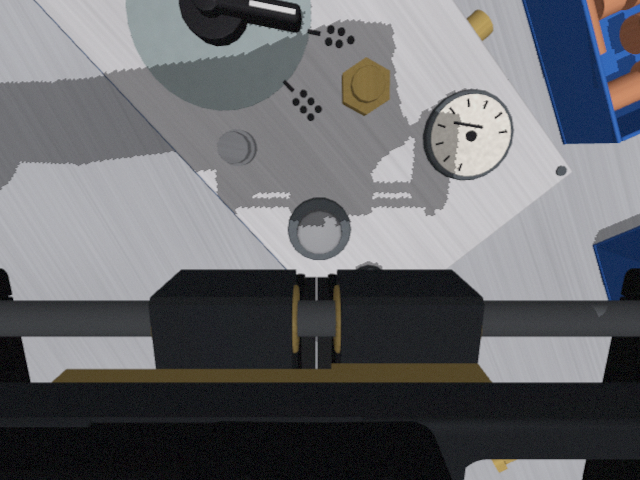

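The wrist view shows the pointer's white line aimed at the five-dot mark (340,37). The start button is back up at (320,230), and the nut (367,85) and nipple (237,148) are still standing. The tool is about 129 mm above the button.

```bash
python3 -c "
from workcell import arm
print(arm.job_done())"
```

```text
the job is handed in; nothing more can be done
None
```

The selector is at its fifth position and start has been pressed once and released. I handed the job in with the arm clear of everything, at about 11 s on the clock.

- **Selector:** It started at the third mark. I pushed it two clicks with the closed fingertips. The top view confirmed it at five before I pressed start, and the top and wrist views confirmed it again afterwards.
- **Start button:** I pressed it until it bottomed. Force rose from 10 to 15.5 N over the last 0.2 mm, about 6 mm below the button's top, then I released it. In the wrist view it looks fully up.
- **Surroundings:** The nut and nipple had not moved, and I never went near the stop button. The highest force I read was about 16 N. The tool ended about 129 mm above the panel objects, with no contact force.

**Disagreements:** The side camera's fit of the unit was about 5 mm off the top and wrist cameras in y, so I used the top and wrist values. During the first push the side view could not tell whether the pointer had clicked to four. I checked again as I pushed on, and the later views settled it.

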